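# Take the dial padlock off the gold smalti strongbox

## Robot

A 6-joint arm with a two-finger parallel gripper is mounted at the origin on the work surface. World frame = base frame: x ahead of the robot, y to its left, z up, the work surface at z = 0. Lengths are in mm, angles in rad, forces in N, time in s.
With the tool pointing down it reaches from about 350 to 875 mm from the base axis. Payload 15.5 kg.
Tool frame: the origin (TCP) lies between the finger pads; the fingertips stand 19 mm ahead of it and the grasp point (between the pads) is the TCP; z points along the fingers, y is the direction in which the jaws open and shut (so a half turn about z gives the same grasp; the last joint's range is limited). The gripper opens to 85 mm and grips with 20 to 120 N. Pads are 22 mm wide; open, the fingers measure 114 mm over their backs; the gripper's body (76 mm by 85 mm) begins 54 mm behind the grasp point. The pads swing forward as they close: fully open they stand 13 mm farther back than shut.
Start: joints at [1.006, 0.494, 1.345, -0, 1.302, -0.096], TCP at [282.381, 557.573, 250.277] pointing down, gripper open.
Joint ranges: [-2.91, 2.91], [-0.82, 2.16], [0.22, 2.67], [-1.22, 4.37], [0.12, 2.79], [-3.08, 3.08]. Speed limits (rad/s): [1.89, 1.89, 2.57, 3.01, 3.01, 3.01].

## Interface

Orientations are given as [roll, pitch, yaw] about the fixed x, y, z axes, in that order (R = Rz(yaw) Ry(pitch) Rx(roll)).
In Python, from plant import arm, imaging, ticket, models gives the robot as it stands.
- The arm moves only by the shell command python3 -m handwheel 'ROWS' [FORCE]. ROWS is JSON, a list of rows, each an object of numbers: "grip": the finger opening in mm, from 0 to 85.4; "x", "y", "z": the shift along the tool's x, y, z in mm; "wx", "wy", "wz": the turn, a rotation vector about the tool's x, y, z in degrees. In form: [{"grip": .., "x": .., "y": .., "z": .., "wx": .., "wy": .., "wz": ..}, ...]. A call has 1 to 5 rows; each row shifts and turns the commanded pose from where the row before left it, along the tool's axes as they then stand; what a row does not reach is not made up. A row lasts 1/12 s, in which the tool goes at most 41.7 mm and 7.16 degrees, less where a joint would pass 70% of its speed; a pose out of reach is approached as far as the arm can. A call with a gripper value outside its range is refused whole. The fingers move at their own pace and stop on an object; FORCE is the grip in N (left out, the last holds). Time passes only in rows, so rows that do not move let the fingers close. It gives the time, the measured TCP pose, the force and the opening at its end, in the units of the state.
- arm.sense(): the state, without advancing time (a new reading comes with each control period).
- imaging.get_image(name): name is "scene" or "top" or "wrist"; returns the picture (384x512x3 uint8, red, green, blue); there is no depth.
- imaging.camera_model(name): a dict with "camera_matrix" (3x3 intrinsics, pixels), "T" (4x4, takes a point from camera to world coordinates). Camera axes: x right, y down, z forward; pixel columns grow to the right and rows downward; lengths in mm; the calibration is good to about 2 mm. A picture is of the moment at which its call begins: read the wrist's pose just before it. camera_model takes no time and is no camera call; for the wrist camera it gives the pose at the moment of the call.
- ticket.hand_in(): hands the job in, once; it reports no verdict.
Trained networks look in the newest picture that a camera, given by its name, has taken for a name from the list of things; names that differ only in an ending like _2 or _b are one class to them, and where a whole thing is asked for, a point or a joint stands for the part that bears it (a point fixed in the world has none). Each returns a list of dicts, best first, with "p" (0 to 1); they miss things now and then, are a little off and sometimes report something else, mostly with a low value. They report only what shows in the picture. A call takes as long as a camera call. They do not tell look-alikes from the thing itself.
- models.trace(camera, query): "mask" (384x512 bool, what is visible of it) and "extent" ([centre column, centre row, width, height] in pixels, round what is visible of it).
- models.place_of(camera, query): "point" ([column, row] in pixels: a listed point, or the origin of a listed thing).
The state is a dict: "time": time; "qpos": joint angles; "joint_velocities": joint speeds; "joint_torque": joint torques, N m; "ee_pos": TCP position; "eef_rot": TCP orientation; "contact_force": force on the tool from outside, world axes, zero at the start; "moment": the same for the moment, N m; "opening": finger opening in mm.
Only numpy, scipy, OpenCV 4.12 (cv2) and the standard library are available. Lean on these libraries where they do the work, as an engineer would, in place of code of your own. Each camera call takes 0.05 s, during which the arm holds its last target. There are 200 camera calls.

## Task

To unlock the gold smalti strongbox, first move the mosaic sample tablet that leans across its padlock over to the soapstone block and leave it leaning there, foot on the shelf. Then turn the padlock's dial, feeling the clicks, until the red dot stands at the white index mark, let it settle, draw the lock back so that the staple pulls the shackle right out, and slip the lock off the staple. The job ends with the open lock still held up in the gripper, dial uppermost, a good hand's breadth above the box, not put down or let go; leave the other things on the shelf alone.

Things in the scene. Friction and masses are not known exactly. Their poses are not given: they have to be found in the camera images.
- tablet_mid (a point): Middle of the mosaic tablet, a stiff slab 155 mm tall (own z, up the slab), 100 wide (own y), 12 thick (own x, -x the face with tesserae), 0.43 kg. It starts with its lower edge on the shelf, leaning about 17 degrees from upright, its back on the strongbox's front top edge; the upper part reaches over the box, in the padlock's way. Its free top edge can be pinched across the 12 mm.
- block_mid (a point): Middle of the grey-green soapstone rubbing block, 80 mm (own x) by 160 (own y) by 85 high, 3 kg, standing loose on the shelf. Its long -x face looks roughly towards the robot: lean the tablet's back against its top edge.
- strongbox: Green steel strongbox, fixed, 200 mm (own x) by 240 mm (own y), flat top 80 mm above the shelf. Origin in the middle of its underside, front (-x) roughly towards the robot.
- staple (a point): Middle of the staple's eye, 12 mm above the strongbox's top; axes as the box. An upright loop of 5 mm round steel standing across the box (one looks through it along the box's x), 15 mm wide inside, 25 mm high over all. The shackle's toe leg passes through it with 4 mm of play to each side, about 35 mm in front (+x) of the lock's middle; the lock cannot be lifted off so.
- lock_mid (a point): Middle of the padlock's brass body, 54 mm long (own x), 52 wide (own y), 24 thick (own z); 0.46 kg. It lies loose on its back on the strongbox's top, dial up, shackle to +x. The shackle is a U of 7 mm round bar in the body's middle plane, legs at y -13 mm (toe, comes free) and +13 mm (heel, stays in). Shut, the bow's inside lies 50 mm, its outer end 57 mm from the lock's middle.
- knob_mid (a point): Middle of the dial's fluted round knob, 23 mm across, 18 tall (26 to 44 mm above the lock's underside), centred on the lock. Own x points to the red dot. Under it a black plate, 42 mm across, 2 thick, with white ticks and one red dot; a red line on the knob points to it. The white index mark is on the lock's body, on the shackle side (+x).
- dial (a joint): Turn of the dial in the lock, rad, counter-clockwise from above positive; 0 when the red dot stands at the index mark, the only place where the shackle is free. Clicks every 0.349 rad (20 degrees), settles into the nearest click when let go; takes about 0.03 N m. Starts two to four clicks above 0, so turn it clockwise. Stops at -0.5 and 3.0.
- shackle (a joint): How far the shackle is out, m: 0 shut, 0.018 fully out (3 N of friction, stays where left). Drawn along its own -x, the lock moves about 13 mm until the bow meets the staple, then 18 mm more as the shackle comes out. Then a gap is open 27 to 40 mm in front of the lock's middle, between body and toe tip: with the lock pushed forward again till the staple is in this gap, it lifts straight off.
- smalti_lump: Gilt smalti lump, faceted, 40 mm across, 21 mm high; a bystander. Origin under its middle.
- pewter_cup: Grey pewter cup, 64 mm across, 75 mm high; a bystander. Origin under its middle.
- glass_shard: Green bottle-glass shard, about 60 by 40 mm, 7 mm thick, lying flat; a bystander.
- hammer: Small hammer lying flat, handle towards its own -x; a bystander.
- smalti_bowl: Terracotta bowl, 100 mm across, 40 mm high; a bystander. Origin under its middle.
- slate_offcut: Dark slate offcut, 70 by 50 mm, 12 mm thick, lying flat; a bystander.
Things that resemble listed ones, but are neither listed nor needed, are in the scene too. What is shaped like the part that bears lock_mid but turquoise is not meant.

How it is judged:
By the outcome, as a careful person would: the job done as asked, in the order asked, and still so for the second after the job is handed in, while the arm keeps its last pose, push and grip.
It also fails if it takes over 64 s, if anything falls off the work surface, if the arm or the gripper's body presses on something with over 40 N, if the wrist force passes 120 N, or if a joint passes its speed limit or range.

## Working session

There is one attempt and no reset: what is moved stays moved. The work goes in short steps, Python scripts to look and compute and a shell command to move; the robot and the scene stay as the last step left them, time stands still between calls to the robot, and variables do not carry over. Pictures are saved under pics/ and viewed, about 8 in all and at most 12, crops included, and the job is handed in when it is done.

```bash
ls; mkdir -p pics; cat > h.py <<'E'
import numpy as np, cv2
from plant import arm, imaging, ticket, models
from scipy.spatial.transform import Rotation as R
def cam(n):
    m=imaging.camera_model(n); return np.array(m["camera_matrix"]),np.array(m["T"])
def shot(n,f=None):
    im=imaging.get_image(n)
    if f: cv2.imwrite(f"pics/{f}.png",im[:,:,::-1])
    return im
def ray(n,px,c=None):
    K,T=c or cam(n); d=T[:3,:3]@np.linalg.solve(K,[px[0],px[1],1.]); return T[:3,3],d/np.linalg.norm(d)
def atz(n,px,z,c=None):
    o,d=ray(n,px,c); return o+d*(z-o[2])/d[2]
def proj(n,p,c=None):
    K,T=c or cam(n); q=K@(T[:3,:3].T@(np.array(p,float)-T[:3,3])); return q[:2]/q[2]
def tri(obs):
    A=np.zeros((3,3));b=np.zeros(3)
    for o,d in obs:
        M=np.eye(3)-np.outer(d,d);A+=M;b+=M@o
    return np.linalg.solve(A,b)
E
python3 - <<'E'
from h import *
np.set_printoptions(precision=1,suppress=True)
a=shot("scene","s0");b=shot("top","t0")
cv2.imwrite("pics/both0.png",np.hstack([cv2.resize(a,(400,300)),cv2.resize(b,(400,300))])[:,:,::-1])
print(cam("scene"),cam("top"))
for q in ["tablet_mid","block_mid","strongbox","staple","lock_mid","knob_mid","smalti_lump","pewter_cup","glass_shard","hammer","smalti_bowl","slate_offcut"]:
    for n in ["scene","top"]:
        print(q,n,[(np.round(r["point"],1),round(r["p"],2)) for r in models.place_of(n,q)[:4]])
print(arm.sense())
E
```

```text
pics
(array([[417.5,   0. , 255. ],
       [  0. , 417.5, 187.3],
       [  0. ,   0. ,   1. ]]), array([[   0.8,    0.4,   -0.3,  900. ],
       [   0.5,   -0.6,    0.6, -649. ],
       [   0. ,   -0.7,   -0.7,  938.5],
       [   0. ,    0. ,    0. ,    1. ]])) (array([[362.4,   0. , 261.5],
       [  0. , 362.4, 195.8],
       [  0. ,   0. ,   1. ]]), array([[   0. ,   -1. ,    0. ,  450.3],
       [  -1. ,   -0. ,    0. ,  -13.3],
       [  -0. ,   -0. ,   -1. , 1126.7],
       [   0. ,    0. ,    0. ,    1. ]]))
tablet_mid scene [(array([270. , 153.9]), 0.86)]
tablet_mid top [(array([208.9, 212. ]), 0.83)]
block_mid scene [(array([238.7, 246.3]), 0.81)]
block_mid top [(array([312.4, 179.6]), 0.75), (array([121.1, 152.8]), 0.26)]
strongbox scene [(array([296.9, 184.4]), 0.82)]
strongbox top [(array([213.2, 178.9]), 0.62)]
staple scene [(array([301.1, 160.6]), 0.56)]
staple top [(array([208.6, 173. ]), 0.77)]
lock_mid scene [(array([369.9, 203. ]), 0.79), (array([243.4, 110.5]), 0.77), (array([294. , 152.1]), 0.63), (array([248.2, 139.9]), 0.51)]
lock_mid top [(array([141.2, 286.6
[... 697 characters left out ...]
0.54)]
hammer scene [(array([160.7, 337. ]), 0.78)]
hammer top [(array([403.2, 190.8]), 0.85)]
smalti_bowl scene [(array([285.8, 125.8]), 0.97)]
smalti_bowl top [(array([137.2, 230.6]), 0.73), (array([200.4, 182.2]), 0.29)]
slate_offcut scene [(array([228.2, 202.7]), 0.95)]
slate_offcut top [(array([269.4, 221.1]), 0.9)]
{'time': 1.3, 'qpos': array([ 1. ,  0.5,  1.3,  0. ,  1.3, -0.1]), 'joint_velocities': array([-0., -0.,  0., -0., -0.,  0.]), 'joint_torque': array([ -0. , -88.2, -38.4,  -0. ,   0. ,   0. ]), 'ee_pos': array([282.4, 557.6, 250.3]), 'eef_rot': array([ 3.1, -0. ,  2.7]), 'contact_force': array([-0.3,  0.3,  0.2]), 'moment': array([-0., -0.,  0.]), 'opening': 85.5231727038487}
```

```bash
python3 - <<'E'
import cv2,numpy as np
a=cv2.imread("pics/s0.png");b=cv2.imread("pics/t0.png")
a=a[70:350,100:420];b=b[80:320,90:430]
cv2.imwrite("pics/s0c.png",cv2.resize(a,None,fx=2.1,fy=2.1,interpolation=2));cv2.imwrite("pics/t0c.png",cv2.resize(b,None,fx=2.3,fy=2.3,interpolation=2))
E
```

```text
(no output)
```

View pics/s0c.png

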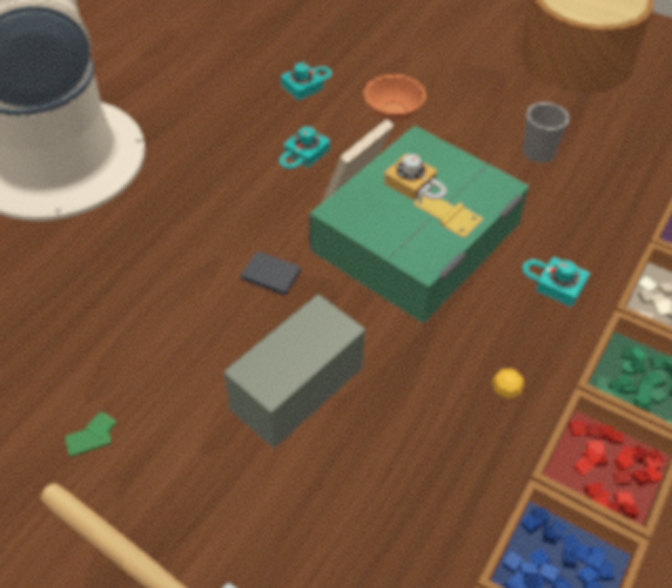

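View pics/t0c.png

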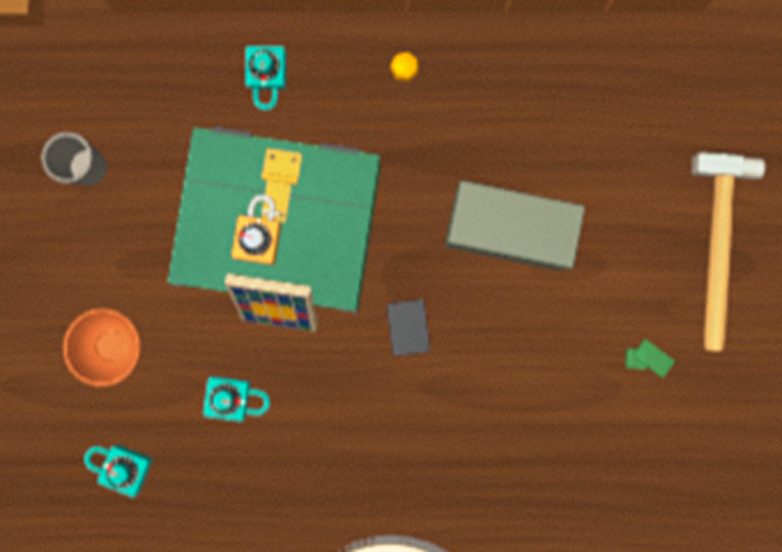

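The brass padlock on the green box is the one meant, at top px (201,183) and scene px (294,151). The three turquoise locks are at top (141,287), (189,255) and (205,111), and are decoys. The tablet leans on the box front at top px (208,212). The block is at top px (314,178). Next I'll fit the poses from silhouettes.

```bash
cat > fit.py <<'E'
from h import *
from scipy.optimize import minimize
def box(c,Rm,s):
    return [c+Rm@(np.array([i,j,k])*np.array(s)/2) for i in(-1,1) for j in(-1,1) for k in(-1,1)]
def sil(pts,c,S=4):
    P=np.array([proj(None,p,c) for p in pts]); h=cv2.convexHull((P*S+S/2).astype(np.float32))
    m=np.zeros((384*S,512*S),np.uint8); cv2.fillConvexPoly(m,np.round(h*16).astype(np.int32),255,shift=4)
    return cv2.resize(m,(512,384),interpolation=cv2.INTER_AREA)/255.
def fit(masks,cams,mk,p0,step):
    def cost(p):
        return sum(np.abs(sil(mk(p),c,2)-m).sum()/m.sum() for m,c in zip(masks,cams))
    p0=np.array(p0,float); sx=np.vstack([p0]+[p0+np.eye(len(p0))[i]*step[i] for i in range(len(p0))])
    r=minimize(cost,p0,method="Nelder-Mead",options=dict(initial_simplex=sx,maxiter=250,xatol=.05,fatol=1e-4)); return r.x,r.fun
def mask(n,q,near):
    best=[r for r in models.trace(n,q) if np.hypot(*(np.array(r["extent"][:2])-near))<40]
    return best[0]["mask"].astype(float)
E
python3 - <<'E'
from fit import *
np.set_printoptions(precision=2,suppress=True)
shot("scene");shot("top");C=[cam("scene"),cam("top")]
rz=lambda y:R.from_euler("z",y,degrees=True).as_matrix()
def mkb(s):
    return lambda p:box(np.array([p[0],p[1],s[2]/2]),rz(p[2]),s)
B=[mask("scene","block_mid",(238,246)),mask("top","block_mid",(312,180))]
G=[mask("scene","strongbox",(297,175)),mask("top","strongbox",(213,179))]
T=[mask("scene","tablet_mid",(270,150)),mask("top","tablet_mid",(208,212))]
L=[mask("scene","lock_mid",(296,152)),mask("top","lock_mid",(202,180))]
np.savez("m0.npz",B=B,G=G,T=T,L=L)
p0=atz(0,(312,180),42,C[1]);print("block0",p0)
for k in ([0,1],[0],[1]):print("block",fit([B[i] for i in k],[C[i] for i in k],mkb([80,160,85]),[*p0[:2],-8],[8,8,8]))
p0=atz(0,(209,176),40,C[1]);
for k in ([0,1],[0],[1]):print("strongbox",fit([np.maximum(np.maximum(G[i],L[i]),0) for i in k],[C[i] for i in k],mkb([200,240,80]),[*p0[:2],-8],[8,8,8]))
def mkt(p):
    Rm=rz(p[2])@R.from_euler("y",p[3],degrees=True).as_matrix()
    f=np.array([p[0],p[1],0.]) # foot lower back edge centre at z~0
    # lowest edge: front? tilt +x (top goes +x): lowest corner is +x edge
    c=f+Rm@np.array([-6,0,77.5]); return box(c,Rm,[12,100,155])
for pt in [(208,212)]:
    p0=atz(0,pt,74,C[1])
    print("tab",p0,fit([T[1]],[C[1]],mkt,[p0[0]-25,p0[1],-8,17],[8,8,8,3]))
q=tri([ray(0,(294,152.1),C[0]),ray(0,(201.5,183.8),C[1])]);print("lock",q,atz(0,(201.5,183.8),92,C[1]),atz(0,(294,152.1),92,C[0]))
print("knob",atz(0,(200.5,182),115,C[1]),atz(0,(293.4,146),115,C[0]))
print("staple",atz(0,(208.6,173),92,C[1]),atz(0,(301.1,160.6),92,C[0]))
im=cv2.imread("pics/t0.png");im2=cv2.imread("pics/s0.png")
cv2.imwrite("pics/lk.png",np.hstack([cv2.resize(im[155:210,180:240],(400,367),interpolation=2),cv2.resize(im2[125:180,270:330],(400,367),interpolation=2)]))
E
```

```text
block0 [ 550.32 -156.84   42.  ]
block (array([ 555.21, -159.26,  -11.51]), np.float64(0.12020154129616084))
block (array([ 553.94, -159.09,  -10.81]), np.float64(0.04453781512605042))
block (array([ 555.74, -156.39,  -11.29]), np.float64(0.05308250495837342))
strongbox (array([562.67, 146.52,  -8.44]), np.float64(0.14947728233753121))
strongbox (array([559.77, 145.26,  -8.52]), np.float64(0.023021699617185042))
strongbox (array([565.13, 148.78,  -8.77]), np.float64(0.10059857058860049))
tab [453.12 149.43  74.  ] (array([440.38, 170.17,  -2.2 ,   1.21]), np.float64(2.292320261437909))
lock [532.22 164.45  97.9 ] [533.74 166.19  92.  ] [528.68 169.29  92.  ]
knob [536.94 165.06 115.  ] [525.18 168.68 115.  ]
staple [564.89 146.16  92.  ] [562.81 148.86  92.  ]
```

```bash
cat >> h.py <<'E'
def Rt(tilt,yaw,flip=0):
    """tool: y along yaw'd x axis (pinch across), tilted by tilt deg about box y like a slab leaning to +x"""
    B=R.from_euler("z",yaw,degrees=True)*R.from_euler("y",tilt,degrees=True)
    M=np.array([[0,1,0],[1,0,0],[0,0,-1]]).T  # tool x=+y, y=+x, z=-z
    r=B*R.from_matrix(M)
    return r*R.from_euler("z",180,degrees=True) if flip else r
def go(pos,rot,cmd=None):
    """rotvec (tool frame, deg) first, then shift in turned tool frame"""
    s=arm.sense(); r0=R.from_euler("xyz",s["eef_rot"]); 
    w=(r0.inv()*rot).as_rotvec(degrees=True); d=rot.inv().apply(np.array(pos)-s["ee_pos"]); d0=r0.inv().apply(np.array(pos)-s["ee_pos"])
    print("pos",s["ee_pos"].round(1),"rotvec",w.round(2),"| shift after turn",d.round(1),"| shift before turn",d0.round(1),"F",s["contact_force"].round(1),"op",round(s["opening"],1),"t",round(s["time"],2))
E
python3 - <<'E'
from h import *
np.set_printoptions(precision=2,suppress=True)
K,T=cam("wrist"); s=arm.sense(); r0=R.from_euler("xyz",s["eef_rot"])
print(K, "cam in tool:",r0.inv().apply(T[:3,3]-s["ee_pos"]), r0.inv().as_matrix()@T[:3,:3])
print(r0.as_matrix())
go([420,150,340],Rt(0,-8.5))
E
```

```text
[[307.82   0.   252.73]
 [  0.   307.82 200.59]
 [  0.     0.     1.  ]] cam in tool: [  81.28    0.08 -124.53] [[ 0.   -0.95 -0.31]
 [ 1.    0.    0.  ]
 [-0.   -0.31  0.95]]
[[-0.89  0.45  0.  ]
 [ 0.45  0.89  0.  ]
 [-0.    0.   -1.  ]]
pos [282.4 557.6 250.3] rotvec [ 0.   -0.   71.64] | shift after turn [-382.8  196.4  -89.7] | shift before turn [-306.9 -301.4  -89.7] F [ 0.2 -0.2 -0.2] op 85.5 t 1.8
```

View pics/lk.png

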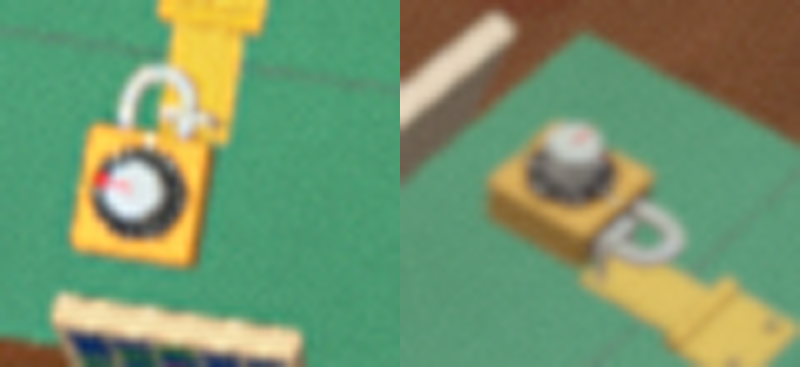

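The crop confirms the brass lock on the staple. The red dot points left (world +y), about +80°, which is roughly 4 clicks. The tablet's top edge stands just in front of the lock. I'll move the wrist camera over the box.

```bash
python3 -m handwheel '[{"z":-18,"wz":7.16},{"z":-18,"wz":7.16},{"z":-18,"wz":7.16},{"z":-18,"wz":7.16},{"z":-18,"wz":7.16}]' && python3 -m handwheel '[{"wz":7.16},{"wz":7.16},{"wz":7.16},{"wz":7.16},{"wz":7.16}]' && python3 -m handwheel '[{"x":-35,"y":18},{"x":-35,"y":18},{"x":-35,"y":18},{"x":-35,"y":18},{"x":-35,"y":18}]' && python3 -m handwheel '[{"x":-35,"y":18},{"x":-35,"y":18},{"x":-35,"y":18},{"x":-35,"y":18},{"x":-35,"y":18}]' && python3 -m handwheel '[{"x":-33,"y":18,"grip":40},{}]'
python3 - <<'E'
from h import *
np.set_printoptions(precision=2,suppress=True)
go([420,150,340],Rt(0,-8.5))
c=cam("wrist"); im=shot("wrist","w1"); np.savez("w1.npz",K=c[0],T=c[1])
for q,z in [("tablet_mid",76),("strongbox",0),("staple",92),("lock_mid",92),("knob_mid",115)]:
    print(q,[(np.round(r["point"],1),round(r["p"],2),atz(0,r["point"],z,c)[:2]) for r in models.place_of("wrist",q)[:4]])
E
```

```text
pos [282.4 557.6 250.3] rotvec [ 0.   -0.   71.64] | shift after turn [-382.8  196.4  -89.7] | shift before turn [-306.9 -301.4  -89.7] F [ 0.2 -0.2 -0.2] op 85.5 t 1.8
tablet_mid []
strongbox []
staple []
lock_mid [(array([ 88.1, 208.6]), 0.94, array([228.5 , 405.14])), (array([ 53.4, 307. ]), 0.86, array([304.73, 302.65]))]
knob_mid [(array([ 36.1, 317. ]), 0.61, array([298.77, 303.05]))]validation failed for argument at $[0]...
```

View pics/w1.png

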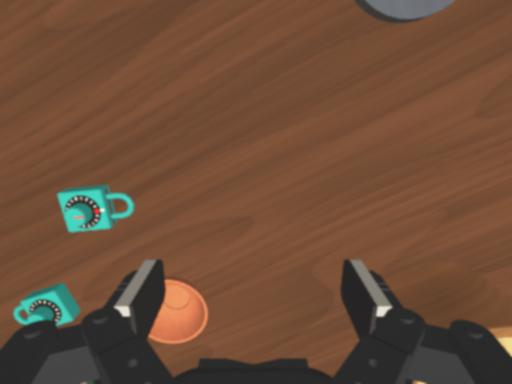

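The arm did not move: the call was refused, and the picture shows only turquoise locks and the bowl. The rows probably need every key.

```bash
python3 -m handwheel '[{"grip":85,"x":0,"y":0,"z":-18,"wx":0,"wy":0,"wz":7.1},{"grip":85,"x":0,"y":0,"z":-18,"wx":0,"wy":0,"wz":7.1},{"grip":85,"x":0,"y":0,"z":-18,"wx":0,"wy":0,"wz":7.1},{"grip":85,"x":0,"y":0,"z":-18,"wx":0,"wy":0,"wz":7.1},{"grip":85,"x":0,"y":0,"z":-18,"wx":0,"wy":0,"wz":7.1}]' && python3 -m handwheel '[{"grip":85,"x":0,"y":0,"z":0,"wx":0,"wy":0,"wz":7.1},{"grip":85,"x":0,"y":0,"z":0,"wx":0,"wy":0,"wz":7.1},{"grip":85,"x":0,"y":0,"z":0,"wx":0,"wy":0,"wz":7.1},{"grip":85,"x":0,"y":0,"z":0,"wx":0,"wy":0,"wz":7.1},{"grip":85,"x":0,"y":0,"z":0,"wx":0,"wy":0,"wz":7.1}]' && python3 -m handwheel '[{"grip":40,"x":-35,"y":18,"z":0,"wx":0,"wy":0,"wz":0},{"grip":40,"x":-35,"y":18,"z":0,"wx":0,"wy":0,"wz":0},{"grip":40,"x":-35,"y":18,"z":0,"wx":0,"wy":0,"wz":0},{"grip":40,"x":-35,"y":18,"z":0,"wx":0,"wy":0,"wz":0},{"grip":40,"x":-35,"y":18,"z":0,"wx":0,"wy":0,"wz":0}]' && python3 -m handwheel '[{"grip":40,"x":-35,"y":18,"z":0,"wx":0,"wy":0,"wz":0},{"grip":40,"x":-35,"y":18,"z":0,"wx":0,"wy":0,"wz":0},{"grip":40,"x":-35,"y":18,"z":0,"wx":0,"wy":0,"wz":0},{"grip":40,"x":-35,"y":18,"z":0,"wx":0,"wy":0,"wz":0},{"grip":40,"x":-35,"y":18,"z":0,"wx":0,"wy":0,"wz":0}]' && python3 -m handwheel '[{"grip":40,"x":-33,"y":18,"z":0,"wx":0,"wy":0,"wz":0},{"grip":40,"x":0,"y":0,"z":0,"wx":0,"wy":0,"wz":0},{"grip":40,"x":0,"y":0,"z":0,"wx":0,"wy":0,"wz":0}]'
python3 - <<'E'
from h import *
np.set_printoptions(precision=2,suppress=True)
go([420,150,340],Rt(0,-8.5))
c=cam("wrist"); im=shot("wrist","w1"); np.savez("w1.npz",K=c[0],T=c[1])
for q,z in [("tablet_mid",76),("strongbox",0),("staple",92),("lock_mid",92),("knob_mid",115)]:
    print(q,[(np.round(r["point"],1),round(r["p"],2),atz(0,r["point"],z,c)[:2]) for r in models.place_of("wrist",q)[:4]])
E
```

```text
time: 2.52
ee_pos: [282.3, 557.5, 341.2]
eef_rot: [3.142, -0.0, 2.047]
contact_force: [-0.1, 0.6, 0.1]
opening: 85.3
time: 2.93
ee_pos: [282.4, 557.5, 340.3]
eef_rot: [3.142, -0.0, 1.427]
contact_force: [-0.5, 0.2, -0.4]
opening: 85.1
time: 3.35
ee_pos: [347.7, 370.2, 340.3]
eef_rot: [3.141, -0.0, 1.434]
contact_force: [1.7, -0.1, 1.4]
opening: 40.1
time: 3.77
ee_pos: [413.0, 184.4, 340.5]
eef_rot: [3.141, -0.0, 1.434]
contact_force: [1.3, 1.0, 1.0]
opening: 40.1
time: 4.02
ee_pos: [426.7, 149.4, 340.4]
eef_rot: [3.141, -0.0, 1.43]
contact_force: [0.2, 0.2, 0.5]
opening: 40.3
pos [426.7 149.4 340.4] rotvec [ 0.01 -0.    0.42] | shift after turn [-0.4 -6.7  0.4] | shift before turn [-0.4 -6.7  0.4] F [0.2 0.2 0.5] op 40.3 t 4.02
tablet_mid [(array([265.4, 256.9]), 0.39, array([425.85,  16.53]))]
strongbox []
staple [(array([369.8, 153.5]), 0.86, array([569.73, 147.38])), (array([480.7, 222.7]), 0.67, array([711.35,  35.88])), (array([345.5, 142.3]), 0.52, array([541.13, 165.02]))]
lock_mid [(array([496.2, 107.4]), 0.96, array([715.98, 180.93])), (array([79.8, 23.1]), 0.95, array([264.93, 331.78])), (array([179.3, 120.6]), 0.68, array([348.88, 217.6 ])), (array([338.8, 141.3]), 0.63, array([533.22, 167.34]))]
knob_mid [(array([504.9, 108.9]), 0.97, array([708.38, 181.02])), (array([175. , 119.5]), 0.92, array([349.93, 220.17])), (array([71.7, 20.1]), 0.73, array([268.38, 329.2 ])), (array([346.9, 142.9]), 0.62, array([536.29, 168.13]))]
```

View pics/w1.png

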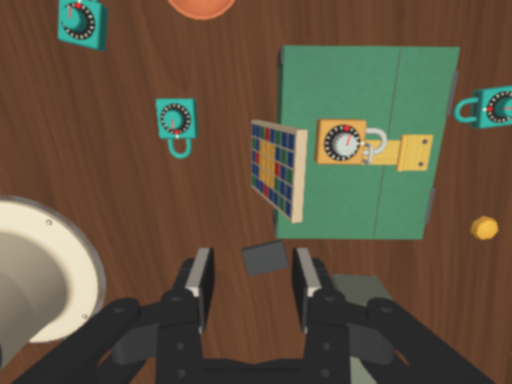

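The picture shows the tablet with its top edge running from (302,130) to (296,220) and its foot at about x=252. The lock body is at (341,142), with the red dot at about (346,127). The staple is at (370,153). Next I'll measure the tablet, box and lock here.

```bash
python3 - <<'E'
from fit import *
from scipy.optimize import least_squares
np.set_printoptions(precision=2,suppress=True)
z=np.load("w1.npz");c=(z["K"],z["T"]);im=cv2.imread("pics/w1.png");hsv=cv2.cvtColor(im,cv2.COLOR_BGR2HSV)
rz=lambda y:R.from_euler("z",y,degrees=True).as_matrix()
g=((hsv[...,0]>65)&(hsv[...,0]<85)&(hsv[...,1]>110)).astype(np.uint8); g[:,:275]=0;g[242:]=0
g=cv2.morphologyEx(g,cv2.MORPH_OPEN,np.ones((3,3)))
n,l,st,_=cv2.connectedComponentsWithStats(g);k=1+np.argmax(st[1:,4]);ys,xs=np.where(l==k)
h=cv2.convexHull(np.c_[xs,ys].astype(np.int32));m=np.zeros((384,512));cv2.fillConvexPoly(m,h,1.)
print("box",fit([m],[c],lambda p:box(np.array([p[0],p[1],40]),rz(p[2]),[200,240,80]),[563,147,-8.5],[5,5,3]))
# tablet: cream edge
cr=((hsv[...,1]<110)&(hsv[...,2]>150)).astype(np.uint8);cr[:,:285]=0;cr[:,312:]=0;cr[:120]=0;cr[230:]=0
n,l,st,_=cv2.connectedComponentsWithStats(cr);k=1+np.argmax(st[1:,4]);ys,xs=np.where(l==k)
print("cream rect",cv2.minAreaRect(np.c_[xs,ys].astype(np.float32)),[ (y,xs[ys==y].min(),xs[ys==y].max()) for y in range(ys.min(),ys.max()+1,6)])
def pts(p):
    Rm=rz(p[2])@R.from_euler("y",p[3],degrees=True).as_matrix();f=np.array([p[0],p[1],0.])
    q=lambda a,b,d:f+Rm@np.array([a,b,d])
    return np.array([q(-12,50,155),q(0,50,155),q(0,-50,155),q(-12,-50,155),q(-12,50,0),q(-12,-50,0)])
ob=np.array([(298.5,129.5),(307,130.5),(301.5,222),(291.5,218.5),(252,121),(252,179.5)])
r=least_squares(lambda p:(np.array([proj(0,q,c) for q in pts(p)])-ob).ravel(),[440,150,-8,17]);print("tab",r.x,r.fun.reshape(-1,2));print(pts(r.x)[:4])
# lock mask: brass left of shackle
br=((hsv[...,0]>12)&(hsv[...,0]<28)&(hsv[...,1]>140)&(hsv[...,2]>120)).astype(np.uint8);br[:,:312]=0;br[:,372]=0
ys,xs=np.where(br[110:175,312:366]);print("brass",cv2.minAreaRect(np.c_[xs+312,ys+110].astype(np.float32)))
red=(((hsv[...,0]<6)|(hsv[...,0]>174))&(hsv[...,1]>120)&(hsv[...,2]>110));ys,xs=np.where(red[115:175,312:372]);print("red",list(zip(xs+312,ys+115)))
cv2.imwrite("pics/w1c.png",cv2.resize(im[110:180,305:440],None,fx=5.5,fy=5.5,interpolation=2))
E
```

```text
Traceback (most recent call last):
ValueError: attempt to get argmax of an empty sequence
```

```bash
cat > m1.py <<'E'
from fit import *
from scipy.optimize import least_squares
np.set_printoptions(precision=2,suppress=True)
z=np.load("w1.npz");c=(z["K"],z["T"]);im=cv2.imread("pics/w1.png");hsv=cv2.cvtColor(im,cv2.COLOR_BGR2HSV)
print(im.shape,hsv[80,340],hsv[180,297],hsv[143,325],hsv[127,346])
rz=lambda y:R.from_euler("z",y,degrees=True).as_matrix()
g=(np.abs(hsv.astype(int)-hsv[80,340].astype(int))<[9,60,60]).all(2).astype(np.uint8);g[:,:275]=0;g[242:]=0
n,l,st,_=cv2.connectedComponentsWithStats(g);k=1+np.argmax(st[1:,4]);ys,xs=np.where(l==k)
h=cv2.convexHull(np.c_[xs,ys].astype(np.int32));m=np.zeros((384,512));cv2.fillConvexPoly(m,h,1.)
print("box",fit([m],[c],lambda p:box(np.array([p[0],p[1],40]),rz(p[2]),[200,240,80]),[563,147,-8.5],[5,5,3]))
def pts(p):
    Rm=rz(p[2])@R.from_euler("y",p[3],degrees=True).as_matrix();f=np.array([p[0],p[1],0.])
    q=lambda a,b,d:f+Rm@np.array([a,b,d])
    return np.array([q(-12,50,155),q(0,50,155),q(0,-50,155),q(-12,-50,155),q(-12,50,0),q(-12,-50,0)])
ob=np.array([(298.5,129.5),(307,130.5),(301.5,222),(291.5,218.5),(252,121),(252,179.5)])
r=least_squares(lambda p:(np.array([proj(0,q,c) for q in pts(p)])-ob).ravel(),[440,150,-8,17]);print("tab",r.x,r.fun.reshape(-1,2));print(pts(r.x)[:4])
sub=hsv[110:175,312:366].astype(int)
br=(sub[...,0]>12)&(sub[...,0]<28)&(sub[...,1]>130)&(sub[...,2]>120);ys,xs=np.where(br);print("brass",cv2.minAreaRect(np.c_[xs+312,ys+110].astype(np.float32)))
red=((sub[...,0]<6)|(sub[...,0]>174))&(sub[...,1]>120)&(sub[...,2]>110);ys,xs=np.where(red);print("red",list(zip((xs+312).tolist(),(ys+110).tolist())))
cv2.imwrite("pics/w1c.png",cv2.resize(im[110:180,305:440],None,fx=5.5,fy=5.5,interpolation=2))
E
python3 m1.py
```

```text
(384, 512, 3) [ 73 103 141] [ 18  69 217] [ 20  43 125] [  0 205 236]
box (array([560.18, 148.8 ,  -8.53]), np.float64(0.03560662788967972))
tab [437.05 151.83  -9.4   16.78] [[-0.9  -1.01]
 [ 1.54 -2.04]
 [-0.3  -1.19]
 [-0.3   3.26]
 [ 0.69 -2.71]
 [-0.87  5.31]]
[[478.02 195.72 151.87]
 [489.36 193.84 148.4 ]
 [473.02  95.19 148.4 ]
 [461.68  97.07 151.87]]
brass ((340.5, 141.0), (44.0, 49.0), 90.0)
red [(344, 126), (345, 126), (346, 126), (347, 126), (348, 126), (344, 127), (345, 127), (346, 127), (347, 127), (348, 127), (349, 127), (344, 128), (345, 128), (346, 128), (347, 128), (348, 128), (349, 128), (344, 129), (345, 129), (346, 129), (347, 129), (348, 129), (349, 129), (345, 130), (346, 130), (347, 130), (348, 130)]
```

View pics/w1c.png

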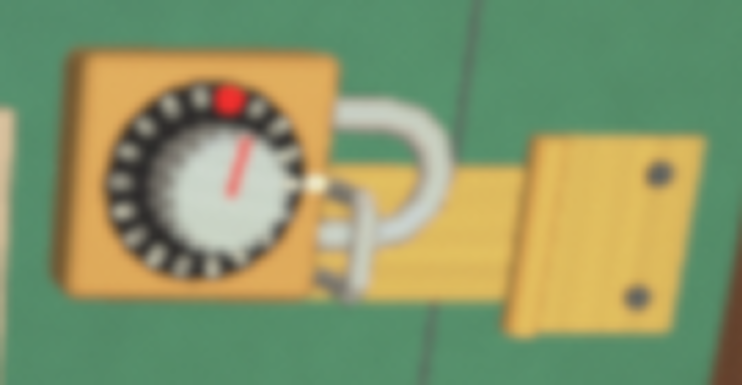

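The crop shows the red dot about 75–80° counter-clockwise from the index, with the toe leg through the staple. The tablet fit agrees with the box's front edge. Next is the approach for the grasp.

```bash
cat > geo.py <<'E'
from h import *
def tab_tcp(foot,yaw,tilt,up=135.):  # foot = back lower edge mid; TCP at 'up' along slab
    B=R.from_euler("z",yaw,degrees=True)*R.from_euler("y",tilt,degrees=True)
    return np.array([foot[0],foot[1],foot[2] if len(foot)>2 else 0.])+B.apply([-6,0,up])
E
python3 - <<'E'
from geo import *
z=np.load("w1.npz");c=(z["K"],z["T"])
cen=atz(0,(305+205/5.5,110+182/5.5),106,c);dot=atz(0,(346.5,128),106,c);idx=atz(0,(305+317/5.5,110+183/5.5),104,c)
a=lambda v:np.degrees(np.arctan2(v[1],v[0]));print(cen,a(dot-cen),a(idx-cen),np.linalg.norm((dot-cen)),np.linalg.norm(idx-cen))
p=tab_tcp((437,151.8),-9,16.8);print(p);r=Rt(16.8,-9);print(r.as_matrix())
go(p+[0,0,70],r)
print("slab up", -r.as_matrix()[:,2])
E
```

```text
[533.51305531 167.06658422 106.        ] 71.1832673492926 -9.146885185624628 17.363902110022035 24.36911406149502
[469.86570051 146.59458442 130.97232295]
[[ 0.15643447  0.94553331 -0.28547334]
 [ 0.98768834 -0.14975776  0.04521453]
 [ 0.         -0.2890318  -0.9573195 ]]
pos [425.8 152.  340.3] rotvec [16.8   0.18  1.23] | shift after turn [  1.5  82.7 120.5] | shift before turn [  0.5  44.4 139.3] F [ 0.4  0.4 -0.3] op 40.0 t 4.32
slab up [ 0.28547334 -0.04521453  0.9573195 ]
```

The dial is at 80°, four clicks. Approaching the tablet: first the tilt and sideways shift, then along the slab.

```bash
python3 -m handwheel '[{"grip":40,"x":0,"y":0,"z":0,"wx":5.6,"wy":0,"wz":0.4},{"grip":40,"x":0,"y":0,"z":0,"wx":5.6,"wy":0,"wz":0.4},{"grip":40,"x":0,"y":0,"z":0,"wx":5.6,"wy":0,"wz":0.4},{"grip":40,"x":0.5,"y":27,"z":27,"wx":0,"wy":0,"wz":0},{"grip":40,"x":0.5,"y":27,"z":27,"wx":0,"wy":0,"wz":0}]' && python3 -m handwheel '[{"grip":40,"x":0.5,"y":25,"z":28,"wx":0,"wy":0,"wz":0},{"grip":40,"x":0,"y":24,"z":28,"wx":0,"wy":0,"wz":0},{"grip":40,"x":0,"y":0,"z":0,"wx":0,"wy":0,"wz":0},{"grip":40,"x":0,"y":0,"z":0,"wx":0,"wy":0,"wz":0}]'
python3 - <<'E'
from geo import *
go(tab_tcp((437,151.8),-9,16.8),Rt(16.8,-9))
c=cam("wrist");shot("wrist","w2");np.savez("w2.npz",K=c[0],T=c[1])
c1=cam("top");shot("top","t2")
P=lambda up,s,o:R.from_euler("z",-9,degrees=True).apply(R.from_euler("y",16.8,degrees=True).apply([o,s,up]))+[437,151.8,0]
print([proj(0,P(155,s,o),c).round(1).tolist() for s,o in((50,-12),(50,0),(-50,0),(-50,-12))])
E
```

```text
time: 4.73
ee_pos: [463.3, 146.9, 272.6]
eef_rot: [-2.85, 0.002, 1.414]
contact_force: [-0.1, 0.3, -0.5]
opening: 40.1
time: 5.07
ee_pos: [491.6, 142.2, 203.9]
eef_rot: [-2.845, 0.004, 1.414]
contact_force: [-0.2, -0.1, 0.2]
opening: 40.3
pos [491.6 142.2 203.9] rotvec [-0.2   0.22 -0.06] | shift after turn [ 1.  -0.1 76.2] | shift before turn [ 1.3  0.1 76.2] F [-0.2 -0.1  0.2] op 40.3 t 5.07
[[243.5, 152.3], [263.9, 152.3], [262.2, 296.8], [244.9, 296.7]]
```

View pics/w2.png

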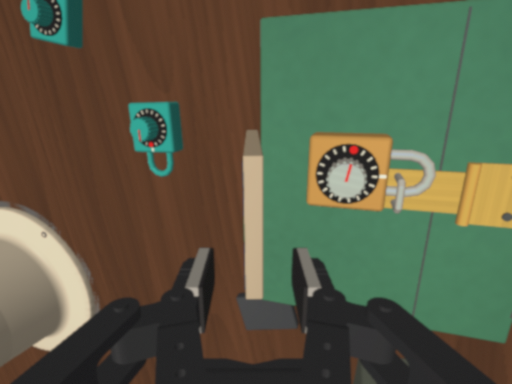

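The slab stands edge-on, its top edge from (253,155) to (254,298), centred between the fingers (centre x≈253) and within 1–3 px of the prediction. I'll descend along it and pinch.

```bash
python3 -m handwheel '[{"grip":40,"x":0,"y":0,"z":20,"wx":0,"wy":0,"wz":0},{"grip":40,"x":0,"y":0,"z":20,"wx":0,"wy":0,"wz":0},{"grip":40,"x":0,"y":0,"z":20,"wx":0,"wy":0,"wz":0},{"grip":40,"x":0,"y":0,"z":15,"wx":0,"wy":0,"wz":0},{"grip":40,"x":0,"y":0,"z":0,"wx":0,"wy":0,"wz":0}]' && python3 -m handwheel '[{"grip":5,"x":0,"y":0,"z":0,"wx":0,"wy":0,"wz":0},{"grip":5,"x":0,"y":0,"z":0,"wx":0,"wy":0,"wz":0},{"grip":5,"x":0,"y":0,"z":0,"wx":0,"wy":0,"wz":0},{"grip":5,"x":0,"y":0,"z":0,"wx":0,"wy":0,"wz":0},{"grip":5,"x":0,"y":0,"z":0,"wx":0,"wy":0,"wz":0}]' 60
```

```text
time: 5.58
ee_pos: [469.3, 145.3, 133.3]
eef_rot: [-2.847, 0.003, 1.414]
contact_force: [-0.4, -0.8, -0.6]
opening: 39.9
time: 6.0
ee_pos: [471.1, 145.2, 135.2]
eef_rot: [-2.849, 0.002, 1.413]
contact_force: [-2.2, 1.2, 14.6]
opening: 11.4
```

```bash
python3 -m handwheel '[{"grip":5,"x":0,"y":-8,"z":0,"wx":0,"wy":0,"wz":0},{"grip":5,"x":0,"y":-10,"z":-5,"wx":0,"wy":0,"wz":0},{"grip":5,"x":0,"y":-10,"z":-15,"wx":0,"wy":0,"wz":0},{"grip":5,"x":0,"y":-6,"z":-20,"wx":0,"wy":0,"wz":0},{"grip":5,"x":0,"y":0,"z":-25,"wx":0,"wy":0,"wz":0}]' && python3 - <<'E'
from geo import *
foot=[486.8,-144.7]; 
go(tab_tcp((*foot,30),-11.1,17),Rt(17,-11.1))
E
```

```text
time: 6.42
ee_pos: [455.2, 147.4, 206.8]
eef_rot: [-2.846, 0.004, 1.413]
contact_force: [0.6, 1.1, -4.9]
opening: 11.0
pos [455.2 147.4 206.8] rotvec [0.09 0.81 1.94] | shift after turn [-280.5  129.1    8.5] | shift before turn [-284.6  119.6   12.7] F [ 0.6  1.1 -4.9] op 11.0 t 6.42
```

```bash
python3 -m handwheel '[{"grip":5,"x":-30,"y":0,"z":0,"wx":0,"wy":0,"wz":0.4},{"grip":5,"x":-40,"y":10,"z":0,"wx":0,"wy":0.2,"wz":0.4},{"grip":5,"x":-40,"y":14,"z":0,"wx":0,"wy":0.2,"wz":0.4},{"grip":5,"x":-40,"y":16,"z":0,"wx":0,"wy":0.2,"wz":0.4},{"grip":5,"x":-40,"y":16,"z":0,"wx":0,"wy":0.2,"wz":0.3}]' && python3 -m handwheel '[{"grip":5,"x":-40,"y":16,"z":0,"wx":0,"wy":0,"wz":0},{"grip":5,"x":-30,"y":10,"z":0,"wx":0,"wy":0,"wz":0},{"grip":5,"x":-20,"y":4,"z":0,"wx":0,"wy":0,"wz":0},{"grip":5,"x":0,"y":0,"z":0,"wx":0,"wy":0,"wz":0},{"grip":5,"x":0,"y":0,"z":0,"wx":0,"wy":0,"wz":0}]' && python3 - <<'E'
from fit import *
from geo import *
np.set_printoptions(precision=2,suppress=True)
go(tab_tcp((486.8,-144.7,30),-11.1,17),Rt(17,-11.1))
rz=lambda y:R.from_euler("z",y,degrees=True).as_matrix()
c=cam("wrist");im=shot("wrist","w3")
for q in ("block_mid","tablet_mid"):
    for r in models.trace("wrist",q)[:2]: print(q,r["p"],r["extent"])
m=models.trace("wrist","block_mid")[0]["mask"].astype(float);cv2.imwrite("pics/w3m.png",np.hstack([im[:,:,::-1],np.repeat(m[...,None]*255,3,2).astype(np.uint8)])[:, :])
shot("top","t3");c2=cam("top");b=mask("top","block_mid",(315,180))
mk=lambda p:box(np.array([p[0],p[1],42.5]),rz(p[2]),[80,160,85])
print(fit([m],[c],mk,[554,-158,-11],[5,5,3]),fit([b],[c2],mk,[554,-158,-11],[5,5,3]))
E
```

```text
time: 6.83
ee_pos: [475.5, -47.1, 191.1]
eef_rot: [-2.847, -0.001, 1.377]
contact_force: [3.9, 2.9, -3.6]
opening: 11.0
time: 7.25
ee_pos: [487.1, -139.1, 182.3]
eef_rot: [-2.849, -0.001, 1.375]
contact_force: [0.3, -0.1, -3.6]
opening: 11.3
pos [ 487.1 -139.1  182.3] rotvec [ 0.24 -0.07 -0.09] | shift after turn [-5.5 39.3 10.4] | shift before turn [-5.5 39.3 10.6] F [ 0.3 -0.1 -3.6] op 11.3 t 7.25
block_mid 0.59 [403.2, 219.2, 158.3, 226.9]
tablet_mid 0.86 [251.9, 247.8, 33.5, 233.7]
(array([ 553.35, -156.8 ,  -11.64]), np.float64(0.06238661090863503)) (array([ 555.67, -153.14,  -11.18]), np.float64(11.989680082559339))
```

```bash
python3 -c "
import cv2;a=cv2.imread('pics/w3m.png');cv2.imwrite('pics/w3s.png',cv2.resize(a,(800,300)))"
```

```text
(no output)
```

View pics/w3s.png

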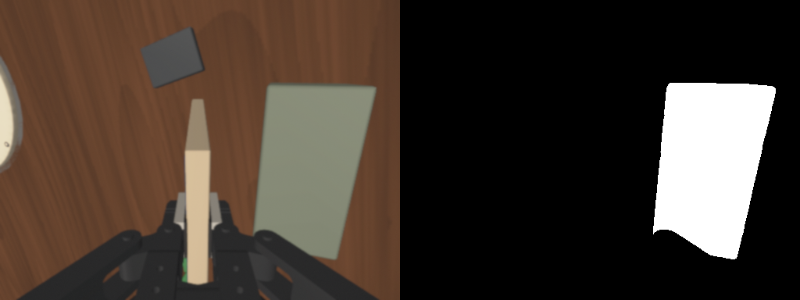

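The mask fits the block cleanly, giving (553.5,-157,-11.4°), in agreement with the first fit. The tablet hangs straight in the grip. I'll work out the set-down.

```bash
python3 - <<'E'
from geo import *
b=np.array([553.7,-157.5]);y=np.radians(-11.3)
f=b-69*np.array([np.cos(y),np.sin(y)]);print(f)
for z in (35,6,0): 
    print(tab_tcp((*f,z),-11.3,17,139.5).round(1)); go(tab_tcp((*f,z),-11.3,17,139.5),Rt(17,-11.3))
E
```

```text
[ 486.03758856 -143.97971605]
[ 520.4 -150.8  170.2]
pos [ 487.3 -137.6  181.9] rotvec [0.22 0.04 0.28] | shift after turn [-6.5 36.9  1. ] | shift before turn [-6.7 36.9  1.2] F [ 0.4  0.1 -4.2] op 11.4 t 7.55
[ 520.4 -150.8  141.2]
pos [ 487.3 -137.6  181.9] rotvec [0.22 0.04 0.28] | shift after turn [-6.5 45.4 28.8] | shift before turn [-6.7 45.3 28.9] F [ 0.4  0.1 -4.2] op 11.4 t 7.55
[ 520.4 -150.8  135.2]
pos [ 487.3 -137.6  181.9] rotvec [0.22 0.04 0.28] | shift after turn [-6.5 47.2 34.5] | shift before turn [-6.8 47.  34.7] F [ 0.4  0.1 -4.2] op 11.4 t 7.55
```

```bash
python3 -m handwheel '[{"grip":5,"x":-3.5,"y":18,"z":0,"wx":0,"wy":0,"wz":0.3},{"grip":5,"x":-3,"y":19,"z":1,"wx":0,"wy":0,"wz":0},{"grip":5,"x":0,"y":5,"z":15,"wx":0,"wy":0,"wz":0},{"grip":5,"x":0,"y":3,"z":12,"wx":0,"wy":0,"wz":0},{"grip":5,"x":0,"y":0,"z":0,"wx":0,"wy":0,"wz":0}]' && python3 -m handwheel '[{"grip":5,"x":0,"y":0,"z":0,"wx":0,"wy":0,"wz":0},{"grip":5,"x":0,"y":1,"z":3,"wx":0,"wy":0,"wz":0},{"grip":5,"x":0,"y":0,"z":0,"wx":0,"wy":0,"wz":0}]' && python3 -m handwheel '[{"grip":5,"x":0,"y":0.6,"z":2,"wx":0,"wy":0,"wz":0},{"grip":5,"x":0,"y":0,"z":0,"wx":0,"wy":0,"wz":0}]'
```

```text
time: 7.97
ee_pos: [519.5, -150.7, 139.9]
eef_rot: [-2.845, 0.0, 1.373]
contact_force: [-1.8, 0.6, -4.8]
opening: 11.4
time: 8.22
ee_pos: [520.7, -151.5, 139.1]
eef_rot: [-2.849, 0.001, 1.373]
contact_force: [0.6, -0.1, -3.9]
opening: 11.0
time: 8.38
ee_pos: [521.2, -151.6, 137.8]
eef_rot: [-2.851, 0.001, 1.372]
contact_force: [1.5, 1.9, 10.6]
opening: 11.3
```

Foot contact: Fz went from -4 to +10.6 N. I'll open gently and look.

```bash
python3 -m handwheel '[{"grip":14,"x":0,"y":0,"z":-1,"wx":0,"wy":0,"wz":0},{"grip":17,"x":0,"y":0,"z":0,"wx":0,"wy":0,"wz":0},{"grip":21,"x":0,"y":0,"z":0,"wx":0,"wy":0,"wz":0},{"grip":27,"x":0,"y":0,"z":0,"wx":0,"wy":0,"wz":0},{"grip":36,"x":0,"y":0,"z":0,"wx":0,"wy":0,"wz":0}]' && python3 -m handwheel '[{"grip":40,"x":0,"y":0,"z":0,"wx":0,"wy":0,"wz":0},{"grip":40,"x":0,"y":0,"z":-15,"wx":0,"wy":0,"wz":0},{"grip":40,"x":0,"y":0,"z":-25,"wx":0,"wy":0,"wz":0},{"grip":40,"x":0,"y":0,"z":-30,"wx":0,"wy":0,"wz":0},{"grip":40,"x":0,"y":0,"z":-10,"wx":0,"wy":0,"wz":0}]' && python3 - <<'E'
from fit import *
a=shot("scene","s4");b=shot("wrist","w4");shot("top","t4");c=cam("scene")
cv2.imwrite("pics/c4.png",np.hstack([cv2.resize(a[160:340,140:360],(440,360)),cv2.resize(b,(360,360))])[:,:,::-1])
E
```

```text
time: 8.8
ee_pos: [520.7, -151.7, 137.6]
eef_rot: [-2.848, 0.001, 1.372]
contact_force: [-0.6, 0.7, 0.4]
opening: 35.6
time: 9.22
ee_pos: [545.3, -156.8, 217.4]
eef_rot: [-2.853, 0.001, 1.372]
contact_force: [0.9, -0.2, 1.3]
opening: 40.3
```

View pics/c4.png

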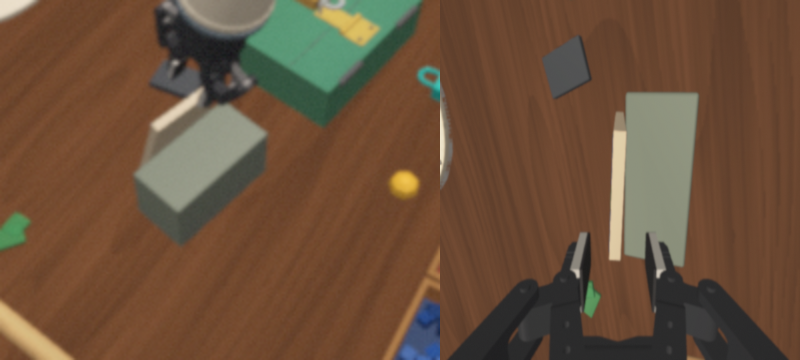

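The tablet leans on the block's top edge with its foot on the shelf, and the gripper is clear of it. Now over to the lock, with the jaws along about -18°.

```bash
python3 - <<'E'
from geo import *
go([533.5,167,215],Rt(0,-18.5))
E
```

```text
pos [ 543.7 -156.3  214.4] rotvec [-16.69   1.1    7.06] | shift after turn [ 303.4 -112.2   -0.6] | shift before turn [314.9 -70.9  20.3] F [-0.3  0.7 -0.8] op 40.1 t 9.37
```

```bash
python3 -m handwheel '[{"grip":50,"x":0,"y":0,"z":-8,"wx":-5.56,"wy":0.37,"wz":2.35},{"grip":50,"x":0,"y":0,"z":-8,"wx":-5.56,"wy":0.37,"wz":2.35},{"grip":50,"x":0,"y":0,"z":0,"wx":-5.56,"wy":0.37,"wz":2.35},{"grip":50,"x":38,"y":-14,"z":0,"wx":0,"wy":0,"wz":0},{"grip":50,"x":38,"y":-14,"z":0,"wx":0,"wy":0,"wz":0}]' && python3 -m handwheel '[{"grip":50,"x":38,"y":-14,"z":0,"wx":0,"wy":0,"wz":0},{"grip":50,"x":38,"y":-14,"z":0,"wx":0,"wy":0,"wz":0},{"grip":50,"x":38,"y":-14,"z":0,"wx":0,"wy":0,"wz":0},{"grip":50,"x":38,"y":-14,"z":0,"wx":0,"wy":0,"wz":0},{"grip":50,"x":38,"y":-14,"z":0,"wx":0,"wy":0,"wz":0}]' && python3 -m handwheel '[{"grip":50,"x":37,"y":-14,"z":0,"wx":0,"wy":0,"wz":0},{"grip":50,"x":0,"y":0,"z":0,"wx":0,"wy":0,"wz":0},{"grip":50,"x":0,"y":0,"z":0,"wx":0,"wy":0,"wz":0}]' && python3 - <<'E'
from geo import *
np.set_printoptions(precision=1,suppress=True)
go([533.5,167,126],Rt(0,-18.5))
c=cam("wrist");a=shot("wrist","w5");np.savez("w5.npz",K=c[0],T=c[1])
for q,z in [("staple",92),("lock_mid",92),("knob_mid",115)]:
    print(q,[(np.round(r["point"],1),round(r["p"],2),atz(0,r["point"],z,c)[:2]) for r in models.place_of("wrist",q)[:3]])
t=models.trace("wrist","knob_mid");print([(r["p"],r["extent"]) for r in t[:2]])
cv2.imwrite("pics/w5c.png",cv2.resize(a[120:384,150:502],(768,576),interpolation=2)[:,:,::-1])
E
```

```text
time: 9.78
ee_pos: [542.9, -76.3, 228.8]
eef_rot: [-3.139, -0.0, 1.244]
contact_force: [2.0, 0.4, 0.9]
opening: 50.1
time: 10.2
ee_pos: [537.2, 128.1, 228.5]
eef_rot: [-3.138, 0.001, 1.248]
contact_force: [1.6, -0.1, 0.3]
opening: 50.4
time: 10.45
ee_pos: [535.8, 167.6, 228.5]
eef_rot: [-3.138, 0.001, 1.251]
contact_force: [-0.2, -0.3, -0.2]
opening: 50.1
pos [535.8 167.6 228.5] rotvec [-0.2  0.1  0.2] | shift after turn [ -1.3  -2.  102.5] | shift before turn [ -1.2  -1.7 102.5] F [-0.2 -0.3 -0.2] op 50.1 t 10.45
staple [(array([294.2, 205.1]), 0.7, array([567.3, 147. ]))]
lock_mid [(array([251.6, 197.4]), 0.88, array([533.3, 165.8])), (array([ 70.2, 189.2]), 0.71, array([383.1, 223. ])), (array([470.5,  99.8]), 0.59, array([726.2, 189.2]))]
knob_mid [(array([251.1, 205.4]), 0.92, array([533.2, 166.3])), (array([481.8, 101.6]), 0.79, array([719.4, 190.2])), (array([ 55.1, 195.2]), 0.64, array([384.7, 224.3]))]
[(0.92, [61.2, 192.5, 40.1, 36.6]), (0.88, [474.9, 102.0, 46.3, 40.2])]
```

View pics/w5c.png

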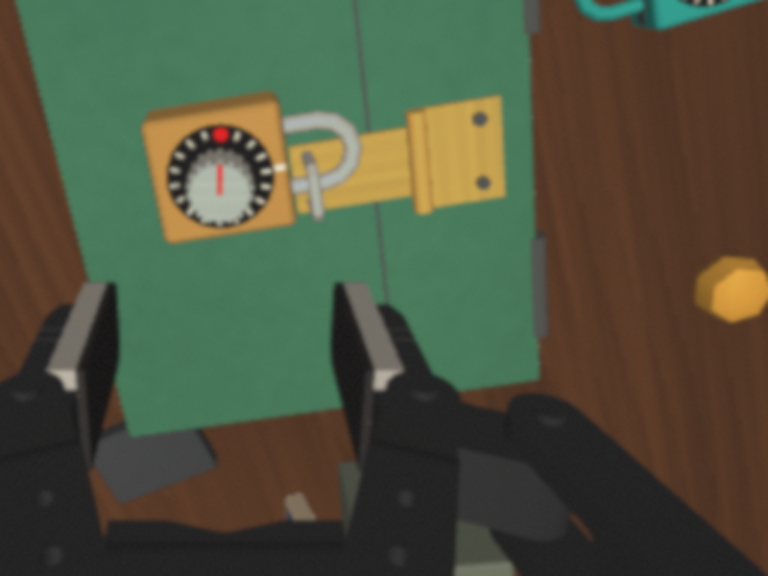

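The picture shows the brass lock with its plate centre at crop (220,176), the dot straight above it, and the index at (281,167). The dial is at about +80°. I'll get the exact centre and height from this.

```bash
python3 - <<'E'
from geo import *
z=np.load("w5.npz");c=(z["K"],z["T"]);s=768/352
P=lambda u,v,h:atz(0,(150+u/s,120+v/s),h,c).round(1)
print("plate",P(220,176,106),"knobtop",P(220,193,124));co=[P(148,126,104),P(276,100,104),P(294,222,104),P(168,243,104)];print(np.mean(co,0),co)
print("staple top mid",P(311,185,104), "index",P(281,167,104))
go([533,166.5,126],Rt(0,-18.5))
E
```

```text
plate [533.3 167.5 106. ] knobtop [533.3 166.9 124. ]
[533.75 167.25 104.  ] [array([513.3, 194.5, 104. ]), array([562.6, 188.9, 104. ]), array([555. , 139.3, 104. ]), array([504.1, 146.3, 104. ])]
staple top mid [565.8 152.2 104. ] index [556.7 163.  104. ]
pos [537.  164.6 229.5] rotvec [-0.12  0.01 -0.09] | shift after turn [  0.5  -4.4 103.5] | shift before turn [  0.5  -4.2 103.5] F [-0.4  0.2  0.2] op 49.8 t 10.7
```

```bash
cat >> h.py <<'E'
def avg(n=8):
    P=[];A=[];K=[]
    for i in range(n):
        s=arm.sense();P.append(s["ee_pos"]);A.append(s["eef_rot"]);K.append(cam("wrist")[1][:3,3]);imaging.get_image("wrist")
    r=R.from_euler("xyz",A).mean();p=np.mean(P,0);print("mean",p.round(2),"sd",np.std(P,0).round(2),"camsd",np.std(K,0).round(2),"t",round(arm.sense()["time"],2));return p,r
def need(pos,rot,n=8):
    p,r=avg(n);w=(r.inv()*rot).as_rotvec(degrees=True);print("rotvec",w.round(2),"shift after",rot.inv().apply(np.array(pos)-p).round(1),"F",arm.sense()["contact_force"].round(1))
E
python3 - <<'E'
from h import *
need([533.4,167.2,126],Rt(0,-18.5))
E
```

```text
mean [537.16 165.12 229.81] sd [0.05 0.35 0.13] camsd [0.05 0.34 0.15] t 11.1
rotvec [-0.1  -0.01 -0.06] shift after [  0.8  -4.2 103.8] F [ 0.2 -0.1 -0.2]
```

```bash
python3 -m handwheel '[{"grip":50,"x":0.8,"y":-4.2,"z":30,"wx":0,"wy":0,"wz":0},{"grip":50,"x":0,"y":0,"z":30,"wx":0,"wy":0,"wz":0},{"grip":50,"x":0,"y":0,"z":25,"wx":0,"wy":0,"wz":0},{"grip":50,"x":0,"y":0,"z":12,"wx":0,"wy":0,"wz":0},{"grip":50,"x":0,"y":0,"z":6,"wx":0,"wy":0,"wz":0}]' && python3 -m handwheel '[{"grip":40,"x":0,"y":0,"z":0,"wx":0,"wy":0,"wz":0},{"grip":30,"x":0,"y":0,"z":0,"wx":0,"wy":0,"wz":0},{"grip":30,"x":0,"y":0,"z":0,"wx":0,"wy":0,"wz":0}]' 20 && python3 - <<'E'
from h import *
need([533.4,167.2,126],Rt(0,-18.5),3)
E
```

```text
time: 11.52
ee_pos: [532.2, 167.9, 125.0]
eef_rot: [-3.138, 0.001, 1.248]
contact_force: [0.1, 0.1, 0.0]
opening: 50.1
time: 11.77
ee_pos: [533.9, 168.2, 128.0]
eef_rot: [-3.141, -0.001, 1.248]
contact_force: [0.3, -0.3, -0.1]
opening: 29.9
mean [533.87 168.2  127.98] sd [0.04 0.01 0.04] camsd [0.04 0.01 0.03] t 11.92
rotvec [-0.   -0.07  0.01] shift after [-1.1 -0.1  2. ] F [ 0.3  0.5 -0.1]
```

Centred and clear. I'll nudge down 1.5 mm, close softly on the knob, and turn clockwise.

```bash
python3 -m handwheel '[{"grip":26,"x":-1,"y":0,"z":1.5,"wx":0,"wy":0,"wz":0},{"grip":15,"x":0,"y":0,"z":0,"wx":0,"wy":0,"wz":0},{"grip":15,"x":0,"y":0,"z":0,"wx":0,"wy":0,"wz":0},{"grip":15,"x":0,"y":0,"z":0,"wx":0,"wy":0,"wz":0}]' 25 && python3 -m handwheel '[{"grip":15,"x":0,"y":0,"z":0,"wx":0,"wy":0,"wz":4},{"grip":15,"x":0,"y":0,"z":0,"wx":0,"wy":0,"wz":4},{"grip":15,"x":0,"y":0,"z":0,"wx":0,"wy":0,"wz":4},{"grip":15,"x":0,"y":0,"z":0,"wx":0,"wy":0,"wz":4},{"grip":15,"x":0,"y":0,"z":0,"wx":0,"wy":0,"wz":4}]' && python3 -c "
from h import *
s=arm.sense();print(s['moment'],s['ee_pos'],s['eef_rot'],s['contact_force'])"
```

```text
time: 12.25
ee_pos: [533.2, 167.1, 125.8]
eef_rot: [-3.141, -0.001, 1.248]
contact_force: [-0.3, -1.4, 6.5]
opening: 21.9
time: 12.67
ee_pos: [533.2, 167.1, 125.8]
eef_rot: [-3.141, -0.0, 0.896]
contact_force: [0.1, -0.7, 6.4]
opening: 22.0
[-0.14068765 -0.05507179 -0.01393634] [533.23889101 167.09369685 125.82879278] [-3.14066940e+00 -3.80410452e-04  8.95519823e-01] [ 0.0758188  -0.70066851  6.38558385]
```

```bash
m(){ python3 -c "
from h import *
s=arm.sense();print('Mz',s['moment'].round(3))"; }
python3 -m handwheel '[{"grip":15,"x":0,"y":0,"z":0,"wx":0,"wy":0,"wz":4},{"grip":15,"x":0,"y":0,"z":0,"wx":0,"wy":0,"wz":4},{"grip":15,"x":0,"y":0,"z":0,"wx":0,"wy":0,"wz":4},{"grip":15,"x":0,"y":0,"z":0,"wx":0,"wy":0,"wz":4},{"grip":15,"x":0,"y":0,"z":0,"wx":0,"wy":0,"wz":4}]';m; python3 -m handwheel '[{"grip":15,"x":0,"y":0,"z":0,"wx":0,"wy":0,"wz":4},{"grip":15,"x":0,"y":0,"z":0,"wx":0,"wy":0,"wz":4},{"grip":15,"x":0,"y":0,"z":0,"wx":0,"wy":0,"wz":4},{"grip":15,"x":0,"y":0,"z":0,"wx":0,"wy":0,"wz":4},{"grip":15,"x":0,"y":0,"z":0,"wx":0,"wy":0,"wz":4}]';m; python3 -m handwheel '[{"grip":15,"x":0,"y":0,"z":0,"wx":0,"wy":0,"wz":4},{"grip":15,"x":0,"y":0,"z":0,"wx":0,"wy":0,"wz":4},{"grip":15,"x":0,"y":0,"z":0,"wx":0,"wy":0,"wz":4},{"grip":15,"x":0,"y":0,"z":0,"wx":0,"wy":0,"wz":4},{"grip":15,"x":0,"y":0,"z":0,"wx":0,"wy":0,"wz":4}]';m
```

```text
time: 13.08
ee_pos: [533.2, 167.1, 125.8]
eef_rot: [-3.141, -0.0, 0.546]
contact_force: [0.2, -0.8, 5.6]
opening: 21.7
Mz [-0.143 -0.044 -0.001]
time: 13.5
ee_pos: [533.3, 167.1, 125.8]
eef_rot: [-3.141, 0.0, 0.197]
contact_force: [-0.6, -0.6, 5.6]
opening: 22.3
Mz [-0.09   0.014  0.031]
time: 13.92
ee_pos: [533.2, 167.1, 125.8]
eef_rot: [-3.141, 0.001, -0.152]
contact_force: [0.3, -0.7, 6.1]
opening: 21.7
Mz [-0.109  0.032  0.017]
```

```bash
python3 -m handwheel '[{"grip":32,"x":0,"y":0,"z":0,"wx":0,"wy":0,"wz":0},{"grip":32,"x":0,"y":0,"z":0,"wx":0,"wy":0,"wz":0},{"grip":32,"x":0,"y":0,"z":-30,"wx":0,"wy":0,"wz":0},{"grip":72,"x":0,"y":0,"z":-40,"wx":0,"wy":0,"wz":0},{"grip":72,"x":0,"y":0,"z":-10,"wx":0,"wy":0,"wz":0}]' && python3 -m handwheel '[{"grip":72,"x":0,"y":0,"z":0,"wx":0,"wy":0,"wz":0},{"grip":72,"x":0,"y":0,"z":0,"wx":0,"wy":0,"wz":0},{"grip":72,"x":0,"y":0,"z":0,"wx":0,"wy":0,"wz":0}]' && python3 - <<'E'
from geo import *
np.set_printoptions(precision=1,suppress=True)
need([533.4,167.2,126],Rt(0,-98.5),3)
c=cam("wrist");a=shot("wrist","w6");np.savez("w6.npz",K=c[0],T=c[1])
u,v=proj(0,[533.4,167.2,106],c);print(u,v)
u0,v0=int(u)-80,int(v)-60;print(u0,v0)
cv2.imwrite("pics/w6c.png",cv2.resize(a[max(v0,0):v0+120,u0:u0+160],None,fx=5,fy=5,interpolation=2)[:,:,::-1])
E
```

```text
time: 14.33
ee_pos: [534.6, 167.4, 210.0]
eef_rot: [-3.139, -0.003, -0.145]
contact_force: [1.6, 0.8, 1.4]
opening: 54.8
time: 14.58
ee_pos: [532.5, 166.9, 204.6]
eef_rot: [-3.141, 0.003, -0.147]
contact_force: [-0.6, 0.5, -0.4]
opening: 71.9
mean [532.4 166.9 204.4] sd [0.  0.  0.1] camsd [0.  0.  0.2] t 14.73
rotvec [0.  0.2 0.1] shift after [ 0.9 -0.4 78.4] F [ 0.6 -0.4  0.5]
252.52250265367772 207.26955849357518
172 147
```

View pics/w6c.png

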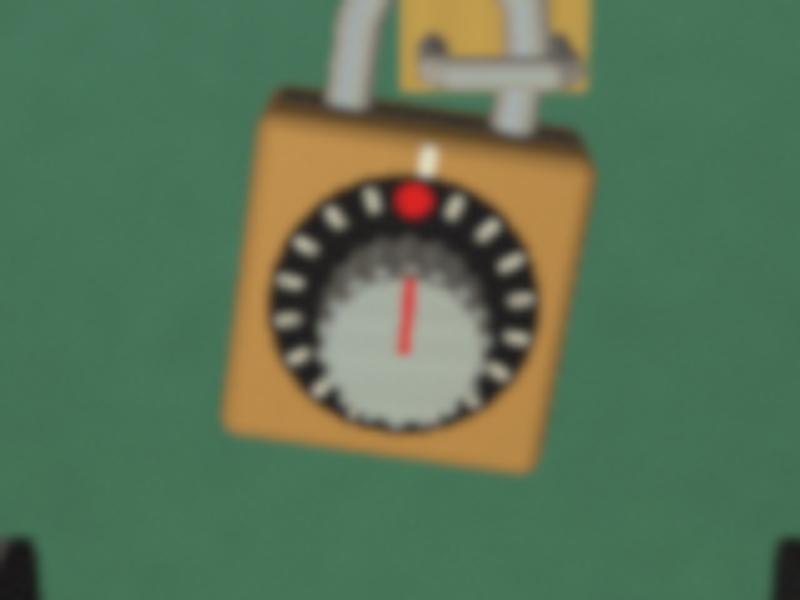

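```bash
python3 - <<'E'
from geo import *
z=np.load("w6.npz");c=(z["K"],z["T"])
P=lambda u,v,h:atz(0,(172+u/5-.4,147+v/5-.4),h,c)
a=lambda v:np.degrees(np.arctan2(v[1],v[0])).round(1)
cor=[P(268,112,104),P(592,168,104),P(532,473,104),P(223,435,104)]
print(np.mean(cor,0).round(1),[x[:2].round(1) for x in cor])
print("edges",a(cor[0]-cor[3]),a(cor[1]-cor[2]),a(cor[0]-cor[1])-90,a(cor[3]-cor[2])-90)
cen=P(403,303,106);print("plate",cen.round(1),"dot",a(P(413,203,106)-cen),"idx",a(P(428,160,104)-cen),"line",a(P(410,278,124)-P(404,353,124)), np.linalg.norm(P(413,203,106)-cen))
print("staple top",P(500,73,104).round(1))
cen2=(P(268,304,106)+P(540,302,106))/2;print(cen2, (P(403,172,106)+P(403,434,106))/2)
E
```

```text
[532.8 167.4 104. ] [array([565.6, 183. ]), array([550. , 136.2]), array([500.9, 151.3]), array([514.8, 199.3])]
edges -17.8 -17.0 -18.400000000000006 -16.099999999999994
plate [533.5 167.4 106. ] dot -13.8 idx -18.1 line -12.7 16.058901918842178
staple top [566.4 148.1 104. ]
[533.4707737 167.2907633 106.       ] [532.88063385 167.52758357 106.        ]
```

The last picture shows the dot at the index except for about 4°, and the lock has swung about 8° with the turn, now at yaw ≈ -17.5°. I'll regrip the knob and turn a little further, so it settles properly.

```bash
python3 -m handwheel '[{"grip":34,"x":1,"y":-0.5,"z":30,"wx":0,"wy":0,"wz":0},{"grip":34,"x":0,"y":0,"z":25,"wx":0,"wy":0,"wz":0},{"grip":34,"x":0,"y":0,"z":15,"wx":0,"wy":0,"wz":0},{"grip":34,"x":0,"y":0,"z":8,"wx":0,"wy":0,"wz":0},{"grip":34,"x":0,"y":0,"z":0,"wx":0,"wy":0,"wz":0}]' && python3 -m handwheel '[{"grip":15,"x":0,"y":0,"z":0,"wx":0,"wy":0,"wz":0},{"grip":15,"x":0,"y":0,"z":0,"wx":0,"wy":0,"wz":0},{"grip":15,"x":0,"y":0,"z":0,"wx":0,"wy":0,"wz":0},{"grip":15,"x":0,"y":0,"z":0,"wx":0,"wy":0,"wz":3},{"grip":15,"x":0,"y":0,"z":0,"wx":0,"wy":0,"wz":3}]' && python3 -m handwheel '[{"grip":15,"x":0,"y":0,"z":0,"wx":0,"wy":0,"wz":0},{"grip":32,"x":0,"y":0,"z":0,"wx":0,"wy":0,"wz":0},{"grip":32,"x":0,"y":0,"z":0,"wx":0,"wy":0,"wz":0},{"grip":32,"x":0,"y":0,"z":-30,"wx":0,"wy":0,"wz":0},{"grip":72,"x":0,"y":0,"z":-40,"wx":0,"wy":0,"wz":0}]' && python3 -m handwheel '[{"grip":72,"x":0,"y":0,"z":0,"wx":0,"wy":0,"wz":0},{"grip":72,"x":0,"y":0,"z":0,"wx":0,"wy":0,"wz":0},{"grip":72,"x":0,"y":0,"z":0,"wx":0,"wy":0,"wz":0}]' && cat > dial.py <<'E'
from geo import *
import sys
f=sys.argv[1]
p,r=avg(3)
c=cam("wrist");a=shot("wrist",f);np.savez(f+".npz",K=c[0],T=c[1])
# rectify onto plane z=106, 8 px/mm? use 6 px/mm, x world right, y world up, around guess
S=6;g=np.array([533.4,167.3]);H=320
src=np.array([proj(0,[g[0]+dx,g[1]+dy,104],c) for dx,dy in((-53,53),(53,53),(53,-53),(-53,-53))],np.float32)
M=cv2.getPerspectiveTransform(src,np.array([(2,2),(638,2),(638,638),(2,638)],np.float32))
w=cv2.warpPerspective(a,M,(640,640),flags=2);h=cv2.cvtColor(w,cv2.COLOR_RGB2HSV).astype(int)
cv2.imwrite(f"pics/{f}r.png",w[:,:,::-1]);xy=lambda m:[(np.array(np.where(m))[1].mean()-320)/S+g[0],(320-np.array(np.where(m))[0].mean())/S+g[1]]
br=((h[...,0]>10)&(h[...,0]<25)&(h[...,1]>130)&(h[...,2]>120)).astype(np.uint8)
n,l,st,ce=cv2.connectedComponentsWithStats(br)
cands=[i for i in range(1,n) if st[i,4]>5000];k=min(cands,key=lambda i:np.hypot(*(ce[i]-320)))
rc=cv2.minAreaRect(np.argwhere(l==k)[:,::-1].astype(np.float32));print("body rect",np.round([(rc[0][0]-320)/S+g[0],(320-rc[0][1])/S+g[1]],1),np.round(np.array(rc[1])/S,1),"ang",round(-rc[2],1))
hull=np.zeros(l.shape,np.uint8);cv2.fillConvexPoly(hull,cv2.boxPoints(rc).astype(np.int32),1)
blk=((h[...,2]<75)&(hull>0)).astype(np.uint8);n2,l2,st2,ce2=cv2.connectedComponentsWithStats(blk);kk=1+np.argmax(st2[1:,4])
(cx,cy),rad=cv2.minEnclosingCircle(np.argwhere(l2==kk)[:,::-1].astype(np.float32));cen=np.array([(cx-320)/S+g[0],(320-cy)/S+g[1]]);print("plate",cen.round(1),rad/S)
red=((h[...,0]<8)|(h[...,0]>172))&(h[...,1]>170)&(hull>0)
n3,l3,st3,ce3=cv2.connectedComponentsWithStats(red.astype(np.uint8))
for i in range(1,n3):
    if st3[i,4]>100:
        q=np.array([(ce3[i][0]-320)/S+g[0],(320-ce3[i][1])/S+g[1]]);print("red",q.round(1),st3[i,4],"ang",np.degrees(np.arctan2(*(q-cen)[::-1])).round(1),np.linalg.norm(q-cen).round(1))
wh=(h[...,1]<70)&(h[...,2]>165)&(hull>0)
n3,l3,st3,ce3=cv2.connectedComponentsWithStats(wh.astype(np.uint8))
for i in range(1,n3):
    q=np.array([(ce3[i][0]-320)/S+g[0],(320-ce3[i][1])/S+g[1]]);d=np.linalg.norm(q-cen)
    if st3[i,4]>50 and 20<d<30:print("idx",q.round(1),st3[i,4],"ang",np.degrees(np.arctan2(*(q-cen)[::-1])).round(1),d.round(1))
E
python3 dial.py w7
```

```text
time: 15.2
ee_pos: [533.1, 167.3, 125.7]
eef_rot: [3.141, 0.004, -0.148]
contact_force: [-0.1, -0.7, -0.7]
opening: 33.9
time: 15.62
ee_pos: [534.2, 167.6, 128.1]
eef_rot: [-3.141, 0.001, -0.255]
contact_force: [1.3, 2.1, -5.1]
opening: 21.3
time: 16.03
ee_pos: [532.4, 167.0, 196.1]
eef_rot: [3.14, 0.007, -0.251]
contact_force: [1.1, 0.3, 0.4]
opening: 42.4
time: 16.28
ee_pos: [534.0, 167.4, 197.6]
eef_rot: [-3.141, 0.001, -0.252]
contact_force: [0.1, 0.2, -1.9]
opening: 71.8
mean [533.7  167.31 197.03] sd [0.21 0.05 0.42] camsd [0.11 0.03 0.48] t 16.43
body rect [533.7 168.2] [52.4 50.5] ang -18.4
plate [532.5 168.4] 20.527667999267578
red [548.7 163. ] 1170 ang -18.4 17.1
idx [554.9 161. ] 322 ang -18.3 23.6
```

The dial now reads dot -18.4°, index -18.3°, body -18.4°, so it has settled at zero. Next I'll grip the body across its width.

```bash
python3 - <<'E'
from h import *
need([533.4,167.6,100.5],Rt(0,-108.3),3)
E
```

```text
mean [533.64 167.32 196.59] sd [0.08 0.03 0.08] camsd [0.06 0.01 0.1 ] t 16.63
rotvec [0.02 0.17 3.82] shift after [-0.3 -0.2 96.1] F [-0.3 -0.4  0.1]
```

```bash
python3 -m handwheel '[{"grip":74,"x":0,"y":0,"z":30,"wx":0,"wy":0,"wz":3.8},{"grip":74,"x":0,"y":0,"z":30,"wx":0,"wy":0,"wz":0},{"grip":74,"x":0,"y":0,"z":20,"wx":0,"wy":0,"wz":0},{"grip":74,"x":0,"y":0,"z":10,"wx":0,"wy":0,"wz":0},{"grip":74,"x":0,"y":0,"z":4,"wx":0,"wy":0,"wz":0}]' && python3 -m handwheel '[{"grip":74,"x":0,"y":0,"z":0,"wx":0,"wy":0,"wz":0},{"grip":74,"x":0,"y":0,"z":0,"wx":0,"wy":0,"wz":0},{"grip":60,"x":0,"y":0,"z":0,"wx":0,"wy":0,"wz":0}]' 50 && python3 - <<'E'
from h import *
need([533.4,167.6,100.5],Rt(0,-108.3),2)
E
```

```text
time: 17.05
ee_pos: [533.2, 167.3, 101.8]
eef_rot: [3.141, 0.004, -0.319]
contact_force: [0.4, 0.1, 0.4]
opening: 74.0
time: 17.3
ee_pos: [534.7, 167.6, 104.6]
eef_rot: [-3.14, -0.0, -0.319]
contact_force: [0.7, -0.4, 0.3]
opening: 63.5
mean [534.64 167.63 104.58] sd [0.02 0.01 0.03] camsd [0.03 0.01 0.01] t 17.4
rotvec [-0.07 -0.01  0.01] shift after [-1.2  0.4  4.1] F [-0.7 -0.7 -0.2]
```

```bash
python3 -m handwheel '[{"grip":60,"x":-1,"y":0.3,"z":3,"wx":0,"wy":0,"wz":0},{"grip":45,"x":0,"y":0,"z":0,"wx":0,"wy":0,"wz":0},{"grip":45,"x":0,"y":0,"z":0,"wx":0,"wy":0,"wz":0},{"grip":45,"x":0,"y":0,"z":0,"wx":0,"wy":0,"wz":0},{"grip":45,"x":0,"y":0,"z":0,"wx":0,"wy":0,"wz":0}]' 60 && python3 -m handwheel '[{"grip":45,"x":0,"y":0,"z":-1.5,"wx":0,"wy":0,"wz":-3},{"grip":45,"x":0,"y":0,"z":0,"wx":0,"wy":0,"wz":-3},{"grip":45,"x":0,"y":0,"z":0,"wx":0,"wy":0,"wz":-3.5},{"grip":45,"x":0,"y":0,"z":0,"wx":0,"wy":0,"wz":0},{"grip":45,"x":0,"y":0,"z":0,"wx":0,"wy":0,"wz":0}]' && python3 - <<'E'
from h import *
need([533.4,167.2,102],Rt(0,-98.7),3)
E
```

```text
time: 17.82
ee_pos: [532.9, 167.6, 100.9]
eef_rot: [-3.141, 0.001, -0.319]
contact_force: [-2.0, 0.8, 7.9]
opening: 50.8
time: 18.23
ee_pos: [532.6, 167.5, 101.7]
eef_rot: [-3.141, 0.002, -0.155]
contact_force: [0.3, -0.2, -4.8]
opening: 51.1
mean [532.67 167.47 101.75] sd [0.05 0.01 0.02] camsd [0.04 0.01 0.03] t 18.38
rotvec [-0.02  0.11 -0.2 ] shift after [ 0.8  0.2 -0.3] F [-0.5 -0.1 -4.8]
```

The lock is held free, with 4.8 N of weight on the tool, and realigned at -8.9°. I'll draw it back.

```bash
python3 -m handwheel '[{"grip":45,"x":-5,"y":0,"z":0,"wx":0,"wy":0,"wz":0},{"grip":45,"x":-5,"y":0,"z":0,"wx":0,"wy":0,"wz":0},{"grip":45,"x":0,"y":0,"z":0,"wx":0,"wy":0,"wz":0}]' && python3 -m handwheel '[{"grip":45,"x":-4,"y":0,"z":0,"wx":0,"wy":0,"wz":0},{"grip":45,"x":-3,"y":0,"z":0,"wx":0,"wy":0,"wz":0},{"grip":45,"x":0,"y":0,"z":0,"wx":0,"wy":0,"wz":0}]' && python3 -m handwheel '[{"grip":45,"x":-3,"y":0,"z":0,"wx":0,"wy":0,"wz":0},{"grip":45,"x":-3,"y":0,"z":0,"wx":0,"wy":0,"wz":0},{"grip":45,"x":0,"y":0,"z":0,"wx":0,"wy":0,"wz":0}]'
```

```text
time: 18.63
ee_pos: [521.7, 169.1, 101.9]
eef_rot: [-3.141, 0.002, -0.154]
contact_force: [0.5, -0.8, -5.9]
opening: 50.7
time: 18.88
ee_pos: [515.5, 170.1, 102.0]
eef_rot: [-3.141, 0.002, -0.153]
contact_force: [-0.5, -1.3, -5.5]
opening: 50.6
time: 19.13
ee_pos: [509.6, 171.1, 101.9]
eef_rot: [-3.141, 0.002, -0.153]
contact_force: [0.9, -1.7, -4.5]
opening: 50.7
```

```bash
python3 -m handwheel '[{"grip":45,"x":-3,"y":0,"z":0,"wx":0,"wy":0,"wz":0},{"grip":45,"x":-3,"y":0,"z":0,"wx":0,"wy":0,"wz":0}]' && python3 -m handwheel '[{"grip":45,"x":-1.5,"y":0,"z":0,"wx":0,"wy":0,"wz":0},{"grip":45,"x":-1,"y":0,"z":0,"wx":0,"wy":0,"wz":0}]' && python3 -m handwheel '[{"grip":45,"x":-1,"y":0,"z":0,"wx":0,"wy":0,"wz":0},{"grip":45,"x":0,"y":0,"z":0,"wx":0,"wy":0,"wz":0}]'
```

```text
time: 19.3
ee_pos: [504.3, 172.0, 102.0]
eef_rot: [-3.141, 0.001, -0.154]
contact_force: [13.0, -4.9, -6.8]
opening: 50.7
time: 19.47
ee_pos: [503.6, 172.2, 102.4]
eef_rot: [-3.14, -0.003, -0.153]
contact_force: [17.2, -9.6, -9.7]
opening: 51.0
time: 19.63
ee_pos: [503.5, 172.2, 102.5]
eef_rot: [-3.14, -0.004, -0.154]
contact_force: [17.5, -9.5, -10.0]
opening: 50.7
```

The lock moved about 29.5 mm and then came to a hard stop at 17 N. The staple now lies 65.7 mm ahead of the lock's middle, and 65.5 mm was expected with the shackle fully out. I'll push forward 32 mm to bring the staple into the gap.

```bash
python3 -m handwheel '[{"grip":45,"x":4,"y":0,"z":0,"wx":0,"wy":0,"wz":0},{"grip":45,"x":4,"y":0,"z":0,"wx":0,"wy":0,"wz":0},{"grip":45,"x":4,"y":0,"z":0,"wx":0,"wy":0,"wz":0},{"grip":45,"x":0,"y":0,"z":0,"wx":0,"wy":0,"wz":0}]' && python3 -m handwheel '[{"grip":45,"x":5,"y":0,"z":0,"wx":0,"wy":0,"wz":0},{"grip":45,"x":5,"y":0,"z":0,"wx":0,"wy":0,"wz":0},{"grip":45,"x":0,"y":0,"z":0,"wx":0,"wy":0,"wz":0}]' && python3 -m handwheel '[{"grip":45,"x":4,"y":0,"z":0,"wx":0,"wy":0,"wz":0},{"grip":45,"x":4,"y":0,"z":0,"wx":0,"wy":0,"wz":0},{"grip":45,"x":3,"y":0,"z":0,"wx":0,"wy":0,"wz":0},{"grip":45,"x":0,"y":0,"z":0,"wx":0,"wy":0,"wz":0},{"grip":45,"x":0,"y":0,"z":0,"wx":0,"wy":0,"wz":0}]' && python3 - <<'E'
from h import *
need([535.1,167.2,102],Rt(0,-98.7),3)
c=cam("wrist");a=shot("wrist","w8");np.savez("w8.npz",K=c[0],T=c[1])
u,v=proj(0,[560,160,95],c);u0,v0=int(u)-80,int(v)-60;print(u0,v0)
b=shot("scene","s8")
l=cv2.resize(a[max(v0,0):v0+120,u0:u0+160],(560,420),interpolation=2)
cv2.imwrite("pics/w8c.png",l[:,:,::-1])
E
```

```text
time: 19.97
ee_pos: [513.1, 170.7, 101.9]
eef_rot: [-3.141, 0.001, -0.154]
contact_force: [0.2, -0.6, -4.4]
opening: 50.9
time: 20.22
ee_pos: [523.6, 169.1, 102.0]
eef_rot: [-3.141, 0.001, -0.154]
contact_force: [-0.4, -0.7, -4.8]
opening: 50.8
time: 20.63
ee_pos: [533.5, 167.4, 101.9]
eef_rot: [-3.141, 0.002, -0.154]
contact_force: [0.6, 0.2, -5.2]
opening: 50.3
mean [533.3  167.4  101.87] sd [0.13 0.02 0.  ] camsd [0.12 0.02 0.01] t 20.78
rotvec [-0.03  0.1  -0.1 ] shift after [ 1.8 -0.1 -0.1] F [ 0.8 -0.6 -5. ]
180 160
```

```bash
python3 -m handwheel '[{"grip":45,"x":1.8,"y":0,"z":0,"wx":0,"wy":0,"wz":0},{"grip":45,"x":0,"y":0,"z":0,"wx":0,"wy":0,"wz":0},{"grip":45,"x":0,"y":0,"z":-4,"wx":0,"wy":0,"wz":0},{"grip":45,"x":0,"y":0,"z":-4,"wx":0,"wy":0,"wz":0},{"grip":45,"x":0,"y":0,"z":0,"wx":0,"wy":0,"wz":0}]' && python3 -m handwheel '[{"grip":45,"x":0,"y":0,"z":-4,"wx":0,"wy":0,"wz":0},{"grip":45,"x":0,"y":0,"z":-4,"wx":0,"wy":0,"wz":0},{"grip":45,"x":0,"y":0,"z":0,"wx":0,"wy":0,"wz":0}]'
```

```text
time: 21.3
ee_pos: [535.6, 167.2, 110.8]
eef_rot: [-3.141, 0.0, -0.153]
contact_force: [1.0, -0.4, -4.2]
opening: 50.6
time: 21.55
ee_pos: [535.6, 167.2, 118.8]
eef_rot: [-3.141, 0.0, -0.153]
contact_force: [1.2, -0.4, -4.5]
opening: 50.8
```

Lifting freely, with 17 mm gained at bare weight. Continue up.

```bash
python3 -m handwheel '[{"grip":45,"x":0,"y":0,"z":-8,"wx":0,"wy":0,"wz":0},{"grip":45,"x":0,"y":0,"z":-20,"wx":0,"wy":0,"wz":0},{"grip":45,"x":0,"y":0,"z":-30,"wx":0,"wy":0,"wz":0},{"grip":45,"x":0,"y":0,"z":-35,"wx":0,"wy":0,"wz":0},{"grip":45,"x":0,"y":0,"z":-30,"wx":0,"wy":0,"wz":0}]' && python3 -m handwheel '[{"grip":45,"x":0,"y":0,"z":-20,"wx":0,"wy":0,"wz":0},{"grip":45,"x":0,"y":0,"z":-10,"wx":0,"wy":0,"wz":0},{"grip":45,"x":0,"y":0,"z":0,"wx":0,"wy":0,"wz":0},{"grip":45,"x":0,"y":0,"z":0,"wx":0,"wy":0,"wz":0},{"grip":45,"x":0,"y":0,"z":0,"wx":0,"wy":0,"wz":0}]' && python3 - <<'E'
from h import *
avg(3)
a=shot("scene","s9");b=shot("wrist","w9")
for q in("lock_mid","tablet_mid","block_mid"):print(q,[(np.round(r["point"]),round(r["p"],2)) for r in models.place_of("scene",q)[:4]])
x=cv2.resize(a[60:320,130:400],(420,404),interpolation=2);y=cv2.resize(b[130:384,130:380],(398,404),interpolation=2)
cv2.imwrite("pics/c9.png",np.hstack([x,y[:,:380]])[:,:,::-1])
E
```

```text
time: 21.97
ee_pos: [535.1, 167.0, 243.2]
eef_rot: [-3.141, 0.001, -0.153]
contact_force: [2.1, 0.2, -4.5]
opening: 50.7
time: 22.38
ee_pos: [534.6, 166.9, 269.3]
eef_rot: [3.141, 0.004, -0.153]
contact_force: [0.4, 0.0, -4.9]
opening: 50.6
mean [534.64 166.85 269.27] sd [0.06 0.01 0.06] camsd [0.06 0.01 0.06] t 22.53
lock_mid [(array([246., 143.]), 0.88), (array([367., 202.]), 0.86), (array([245., 109.]), 0.81), (array([304., 107.]), 0.58)]
tablet_mid [(array([227., 226.]), 0.7)]
block_mid [(array([239., 242.]), 0.72)]
```

View pics/c9.png

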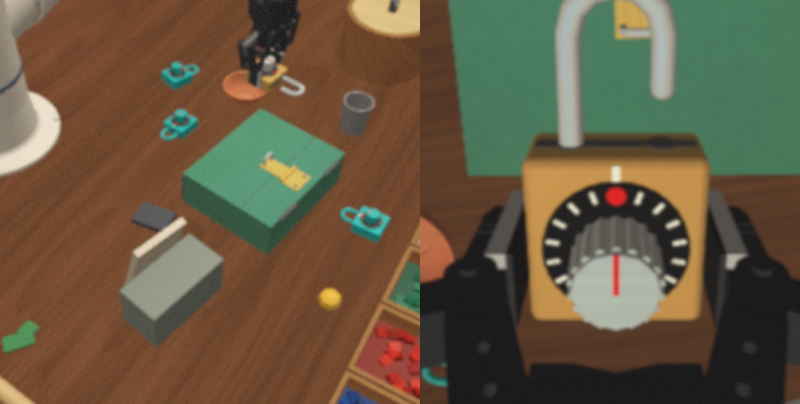

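The open lock is held dial up with the red dot at the index and the toe leg out. The empty staple stays on the box, and the tablet leans on the block. Handing in.

```bash
python3 -c "
from plant import ticket
print(ticket.hand_in())"
```

```text
the job is handed in; nothing more can be done
None
```

The job is done and handed in at about 22.5 s of the 64 s allowed.

- **Tablet:** I moved it to the soapstone block. It leans against the block's top edge with its foot on the shelf. It was still there in the last picture.
- **Dial:** I turned it four clicks clockwise. The lock swung about 9° during the turn and the dial first settled about 4° short, so I regripped the knob and turned it a little further. The dot then read -18.4° against the index at -18.3°. I noted the clicks only as small moment changes at the wrist.
- **Shackle:** With the lock body gripped and straightened, I drew it back 29.5 mm to a hard stop at about 17 N. I had expected 31 mm, but the staple then lay 65.7 mm ahead of the lock's middle, which matches a shackle fully out (65.5 mm).
- **Lifting off:** I pushed the lock forward 32 mm and lifted it off the staple with only its weight, 4–5 N, on the tool.

**Last checks:** The final picture shows the open lock held with its dial up and the dot at the index, about 165 mm above the box. The staple was empty, and the nearby things in view (turquoise locks, bowl, cup, slate, smalti lump) looked undisturbed. The hammer and part of the glass shard were outside that crop. The first move call was refused because the rows lacked keys, and nothing moved.

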